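# Press a bench-mounted crimping tool's lever in onto its stop

### The job

Check the crimping tool bolted to the bench: with the outside of the fingers, push its free handle (the lever) smoothly in towards the fixed handle until it comes up firm against the stop screw, short of the fixed handle. Push on the lever's outer side only, without pinching it, squeezing the two handles together or forcing it, and leave everything else on the bench as it lies. Keep the lever held in firmly against the screw and finish while holding it there, so that the gap between the handles can be measured.

Things in the scene. Friction and masses are not known exactly. Their poses are not given: they have to be found in the camera images.
- bracket: Grey bracket bolted to the bench, carrying the crimping tool lying flat; plate 170 x 100 x 10 mm. Origin on the bench surface, z up. The tool's two black handles point along -x of this frame, the jaws along +x. Fixed handle on the +y side, lever on the -y side; it is pushed in towards +y. On the lever's outer side the bench is clear for about 100 mm.
- pivot (a point): The lever's hinge, a vertical axis, at the mid-height of the handles, 70 mm above the bench. In the bracket's frame at x +50 mm, y 0.
- lever (a joint): Lever angle, rad: 0 = fully out (at rest, 0.34 from parallel to the fixed handle), grows as it is pushed in. It meets the stop screw between 0.25 and 0.38, different each time. A spring returns it when let go: at lever_press 5 N starts it and 7 to 9 N hold it just off the stop; on the stop, 12 to 20 N there holds it firm, over 50 N is forcing it.
- lever_press (a point): Where to push: on the flat upright outer face of the lever's grip (away from the fixed handle), mid-height, 46 mm from its free end, 203 mm from the pivot. Axes as the bracket's when the lever is at 0, turning with it. The face runs along the line to lever_root. Grip: black plastic, 146 mm long, 24 mm wide, 57 to 83 mm above the bench.
- lever_root (a point): On the same outer face of the lever, 100 mm nearer to the pivot than lever_press: about where the grip begins.
- lever_inner: Inner half of the lever's grip, the half facing the fixed handle, 12 mm thick; origin at the pivot. Not to be touched: it would mean pinching the lever.
- fixed_handle: The tool's fixed half with the other black round handle, 24 mm in diameter, along x of the bracket's frame; origin as the bracket's. Not to be squeezed.
- fixed_mid (a point): Middle of the fixed handle's grip, on its centre line, 70 mm above the bench.
- stop_screw: Steel M8 hex-headed stop screw through the fixed half's shank; origin at its tip, 75 mm from the pivot, 70 mm above the bench, pointing at the lever (-y of the bracket); its shaft runs back along +y. Set differently each time.
- puck_a: Amber resin puck with a cut sample in it, 30 mm in diameter, 18 mm tall, lying on the bench between and below the two handles; origin under its centre. To be left alone.
- puck_b: A second such puck beyond the fixed handle. To be left alone.
- spanner: Small steel spanner, 145 mm long, 6 mm thick, lying beyond the fixed handle; origin under its middle. To be left alone.
- calliper: Digital calliper, 230 mm long, 14 mm thick, lying to the left; origin under its middle. To be left alone.
- mouse: Black computer mouse on a blue mat. To be left alone.
- terminal_box: Small cardboard box, 75 x 110 x 45 mm, to the right. To be left alone.
- cleaner: White plastic bottle, 60 mm in diameter, 150 mm tall, to the right. To be left alone.

How it is judged:
By the outcome, as a careful person would: the job done as asked, in the order asked, and still so for the second after the job is handed in, while the arm keeps its last pose, push and grip.
It also fails if it takes over 53 s, if anything falls off the work surface, if the arm or the gripper's body presses on something with over 40 N, if the wrist force passes 120 N, or if a joint passes its speed limit or range.

### The arm

A 7-joint arm with a two-finger parallel gripper is mounted at the origin on the work surface. World frame = base frame: x ahead of the robot, y to its left, z up, the work surface at z = 0. Lengths are in m, angles in rad, forces in N, time in s.
With the tool pointing down it reaches from about 0.425 to 0.925 m from the base axis. Payload 6.8 kg.
Tool frame: the origin (TCP) lies midway between the tips of the shut fingers; the grasp point (between the pads) lies 19 mm behind it (r.grasp_offset is the z of the grasp point in the tool frame, in m); z points along the fingers, y is the line along which they close (so a half turn about z gives the same grasp; the last joint's range is limited). The gripper opens to 88 mm and grips with 3 to 60 N. Pads are 20 mm wide; open, the fingers measure 115 mm over their backs; the gripper's body (75 mm by 178 mm) begins 61 mm behind the grasp point.
Start: joints at [-1.237, 0.477, 0.022, 1.555, -0.011, 1.109, -0.083], TCP at [0.289, 0.61, 0.183] pointing down, gripper open.
Joint ranges: [-2.96, 2.96], [-0.34, 2.1], [-1.41, 1.46], [0.24, 2.44], [-1.37, 4.51], [0.17, 1.92], [-2.96, 2.96]. Speed limits (rad/s): [2.39, 2.39, 3.14, 3.14, 3.14, 3.14, 3.14].

### API

Orientations are given as [roll, pitch, yaw] about the fixed x, y, z axes, in that order (R = Rz(yaw) Ry(pitch) Rx(roll)).
In Python, from rig import r, camera gives the robot as it stands.
- The arm moves only by the tool step_arm, never from a script. Its argument "increments" is text: rows parted by semicolons, each of 4 numbers parted by spaces: the shift along the tool's x, y, z in mm, then the turn about the tool's z in degrees. A call has 1 to 20 rows; each row shifts and turns the commanded pose from where the row before left it, along the tool's axes as they then stand; what a row does not reach is not made up. A row lasts 1/10 s, in which the tool goes at most 50 mm and 8.59 degrees, less where a joint would pass 70% of its speed; a pose out of reach is approached as far as the arm can. A call is refused whole if a number of a shift passes 50 or a number of a turn 8.59, either way. A call with a gripper value outside its range is refused whole. "claw" is the closure, from -1 (fully open) to 1 (shut), set as the call begins (left out, the last holds). The fingers move at their own pace and stop on an object; the grip force is fixed at half the most. Time passes only in rows, so rows that do not move let the fingers close. It gives the time, the measured TCP pose, the force, the opening and the grip force at its end, in the units of the state.
- r.observe(): the state, without advancing time (a new reading comes with each control period).
- camera(name): name is "scene" or "top" or "wrist"; returns a dict with "img" (420x560x3 uint8, blue, green, red), "range_z" (420x560 float32, m along the optical axis (not along the pixel's ray), 0 where there is no reading), "camera_matrix" (3x3 intrinsics, pixels), "R" (3x3) and "t" (3): a world point X has camera coordinates R X + t. Camera axes: x right, y down, z forward; pixel columns grow to the right and rows downward; lengths in m; the calibration is good to about 2 mm. A picture is of the moment at which its call begins.
- r.close_job(): hands the job in; it is judged then, once.
The state is a dict: "time_s": time; "q": joint angles; "joint_velocities": joint speeds; "effort": joint torques, N m; "ee_pos": TCP position; "orientation": TCP orientation; "wrist_force": force on the tool from outside, world axes, zero at the start; "moment": the same for the moment, N m; "finger_gap": finger opening in m; "finger_force": force on a finger pad.
Only numpy, scipy, OpenCV 4.12 (cv2) and the standard library are available. Lean on these libraries where they do the work, as an engineer would, in place of code of your own. Each camera call takes 0.05 s, during which the arm holds its last target. There are 200 camera calls.

## Working session

There is one attempt and no reset: what is moved stays moved. The work goes in short steps, Python scripts to look and compute and a tool call to move; the robot and the scene stay as the last step left them, time stands still between calls to the robot, and variables do not carry over. Pictures are saved under pics/ and viewed, at most 10 in all, crops included, and the job is handed in when it is done.

Besides the shell and the picture viewer there is one more tool, called as name(argument=value, ...) on one line, values as JSON. step_arm: Moves the arm, as the interface text tells. Its arguments: {"type":"object","properties":{"increments":{"type":"string"},"claw":{"type":"number"}},"required":["increments"]}

```bash
mkdir -p pics
python3 - <<'E'
from rig import r,camera
import cv2,numpy as np
s=r.observe();print({k:np.round(v,3) for k,v in s.items()})
for n in("scene","top"):
    c=camera(n);cv2.imwrite(f"pics/{n}1.png",c["img"]);np.savez(f"{n}1.npz",**c)
    print(n,c["camera_matrix"],c["R"],c["t"])
E
```

```text
{'time_s': np.float64(0.0), 'q': array([-1.237,  0.478,  0.022,  1.556, -0.011,  1.109, -0.083]), 'joint_velocities': array([-0.001, -0.   ,  0.   ,  0.001,  0.   , -0.001,  0.001]), 'effort': array([ 1.0000e-03, -5.8286e+01,  1.5350e+00, -2.7261e+01, -5.4000e-02,
        1.7000e-02,  0.0000e+00]), 'ee_pos': array([0.288, 0.61 , 0.183]), 'orientation': array([-3.14,  0.  ,  2.7 ]), 'wrist_force': array([-0.108,  0.698,  0.165]), 'moment': array([-0.035,  0.004, -0.023]), 'finger_force': np.float64(0.0), 'finger_gap': np.float64(0.088)}
scene [[458.02958521   0.         288.37762344]
 [  0.         458.02958521 208.72257547]
 [  0.           0.           1.        ]] [[-0.72061621  0.69327219 -0.00927085]
 [ 0.48347556  0.49287085 -0.72341531]
 [-0.49695439 -0.52578702 -0.69035088]] [ 0.43142847 -0.19279987  1.63094241]
top [[432.48882301   0.         274.92376706]
 [  0.         432.48882301 213.87405668]
 [  0.           0.           1.        ]] [[-2.93819608e-02 -9.99564392e-01 -2.77952261e-03]
 [-9.97676437e-01  2.94972399e-02 -6.14136795e-02]
 [ 6.14689155e-02  9.68609887e-04 -9.98108528e-01]] [-0.04902252  0.57995756  1.18184555]
```

View pics/top1.png

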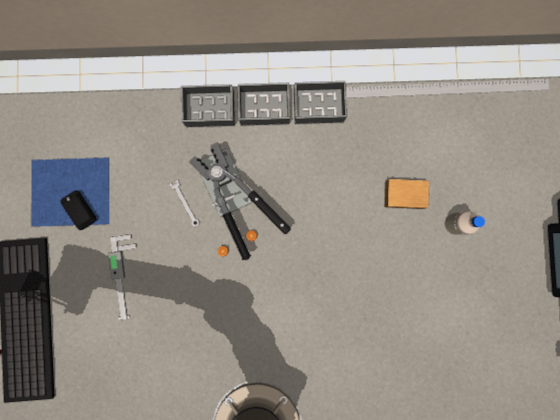

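View pics/scene1.png

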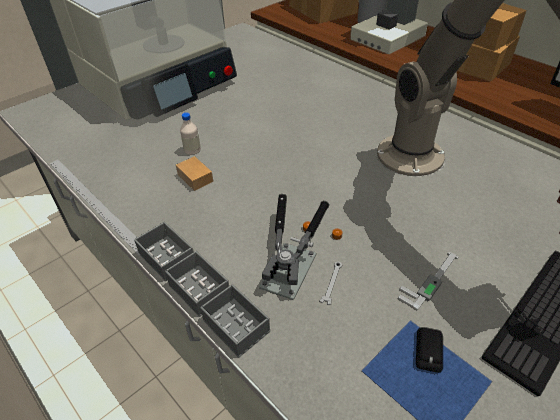

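The top view shows the tool with its pivot near (217,172), the fixed handle from (228,215) to (247,257), and the lever from (252,195) to (288,231). The bench is clear to the lever's right. The scene view agrees with this.

```bash
cat > h.py <<'E'
import numpy as np,cv2
def cloud(c):
    K=c["camera_matrix"];z=c["range_z"];v,u=np.mgrid[:z.shape[0],:z.shape[1]]
    P=np.stack([(u-K[0,2])/K[0,0]*z,(v-K[1,2])/K[1,1]*z,z],-1)
    return (P-c["t"])@c["R"]
def grips(c,roi):
    W=cloud(c);m=(c["img"].max(2)<60)&(W[...,2]>.05)&(W[...,2]<.1)&(c["range_z"]>0)
    k=np.zeros_like(m);u0,v0,u1,v1=roi;k[v0:v1,u0:u1]=1;m&=k
    n,l,s,_=cv2.connectedComponentsWithStats(m.astype(np.uint8))
    for i in range(1,n):
        if s[i,4]<60: continue
        p=W[l==i];(cx,cy),(w,h),a=cv2.minAreaRect((p[:,:2]*1000).astype(np.float32))
        d=np.linalg.svd(p[:,:2]-p[:,:2].mean(0),full_matrices=False)[2][0]
        d=d if d[0]<0 else -d
        t=(p[:,:2]-p[:,:2].mean(0))@d
        print(s[i],"ctr",p.mean(0).round(4),"rect",round(cx),round(cy),round(w),round(h),"dir",d.round(3),np.degrees(np.arctan2(d[1],d[0])).round(1),"end",(p.mean(0)[:2]+d*t.max()).round(4),"ztop",np.percentile(p[:,2],90).round(3))
E
python3 - <<'E'
from h import *
grips(dict(np.load("top1.npz")),(180,140,310,270))
print();grips(dict(np.load("scene1.npz")),(240,180,350,300))
c=dict(np.load("top1.npz"));W=cloud(c);print(W[172,217],W[231,288],W[300,300])
E
```

```text
[249 191  41  43 426] ctr [ 0.5804 -0.0504  0.0819] rect 580 -51 142 23 dir [-0.741 -0.672] -137.8 end [ 0.5276 -0.0982] ztop 0.085
[223 212  27  48 399] ctr [0.5208 0.0369 0.0797] rect 520 37 130 22 dir [-0.919 -0.393] -156.8 end [0.4605 0.0111] ztop 0.083

[275 194  11  42 285] ctr [ 0.5885 -0.0425  0.0816] rect 590 -41 161 24 dir [-0.737 -0.676] -137.5 end [ 0.5307 -0.0955] ztop 0.085
[305 201  24  39 291] ctr [0.5272 0.0434 0.0789] rect 533 43 156 25 dir [-0.916 -0.4  ] -156.4 end [0.4606 0.0143] ztop 0.083
[262 260  35  25 267] ctr [0.7301 0.1066 0.0723] rect 727 107 56 89 dir [-0.465  0.886] 117.7 end [0.7074 0.1499] ztop 0.082
[0.68807614 0.0822923  0.09135005] [ 0.52845551 -0.09914778  0.07873282] [ 0.33723146 -0.12880854 -0.00184897]
```

step_arm(increments="-10 -9 0 0;-20 -18 0 0;-32 -28 0 0;-32 -28 0 0;-32 -28 0 0;-32 -28 0 0;-32 -28 0 0;-32 -28 0 0;-32 -28 0 0;-32 -28 0 0;-32 -28 0 0;-32 -28 0 0;-32 -28 0 0;-32 -28 0 0;-32 -28 0 0;-32 -28 0 0;-32 -28 0 0;-32 -28 0 0;-32 -26 0 0;-20 -14 0 0", claw=1)

```text
time_s: 2.1
ee_pos: [0.6049, -0.1143, 0.1835]
orientation: [-3.14, 0.001, 2.695]
wrist_force: [0.2, -0.7, 1.1]
finger_gap: 0.0006
finger_force: 0.0
```

step_arm(increments="-15 -10 0 2.3;-15 -4 0 4;0 0 0 4;0 0 0 4;0 0 0 4;0 0 0 4;0 0 0 0")

```text
time_s: 2.8
ee_pos: [0.6256, -0.1347, 0.1832]
orientation: [-3.141, -0.001, 2.309]
wrist_force: [0.3, -0.0, 0.0]
finger_gap: 0.0007
finger_force: 0.0
```

Run:
```python
from rig import camera
from h import *
c=camera("wrist");cv2.imwrite("pics/w1.png",c["img"]);np.savez("w1.npz",**c)
grips(c,(0,0,560,420))
```

```text
[481   0  27  56 305] ctr [0.6605 0.0762 0.0625] rect 664 77 15 44 dir [-0.917  0.4  ] 156.4 end [0.6431 0.0838] ztop 0.067
[505  14  20  39 198] ctr [0.6736 0.0711 0.0767] rect 674 74 8 27 dir [-0.515  0.857] 121.0 end [0.6653 0.0848] ztop 0.081
[ 215   60  188   33 5081] ctr [ 0.5834 -0.0505  0.0824] rect 581 -52 143 23 dir [-0.725 -0.688] -136.5 end [ 0.5293 -0.1019] ztop 0.084
[501  69  59  37 483] ctr [0.714  0.0595 0.0714] rect 716 62 62 13 dir [-0.984 -0.179] -169.7 end [0.6871 0.0546] ztop 0.079
```

View pics/w1.png

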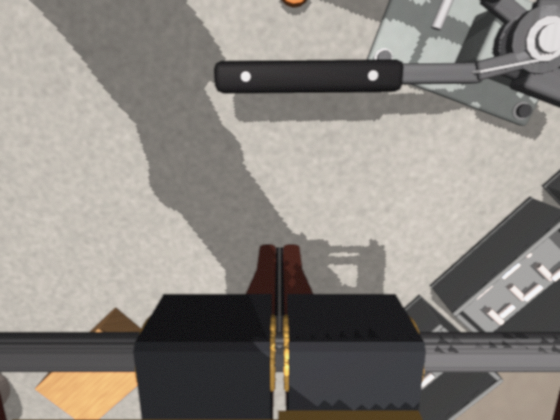

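The wrist view shows the lever grip level in the image, from (215,60) to (403,93). The fingers are at (280,250), in line with the press point near (275,93), and the hub is at (548,40). The way down is clear.

step_arm(increments="0 -1 8 0;0 -1 15 0;0 0 20 0;0 0 20 0;0 0 20 0;0 0 20 0;0 0 16 0;0 0 10 0;0 0 5 0;8 0 0 0;12 0 0 0;12 0 0 0;12 0 0 0;8 0 0 0;6 0 0 0;0 0 0 0;0 0 0 0")

```text
time_s: 4.55
ee_pos: [0.5858, -0.0939, 0.0496]
orientation: [3.141, 0.0, 2.311]
wrist_force: [0.2, -0.8, -0.5]
finger_gap: 0.0006
finger_force: 0.0
```

Roughly 12 mm remain to contact, so I'll creep in.

step_arm(increments="2 0 0 0;2 0 0 0;2 0 0 0;1 0 0 0;1 0 0 0;0 0 0 0")

```text
time_s: 5.15
ee_pos: [0.5801, -0.0877, 0.0494]
orientation: [3.142, -0.0, 2.311]
wrist_force: [-0.4, 0.2, 0.3]
finger_gap: 0.0004
finger_force: 0.0
```

step_arm(increments="1 0 0 0;1 0 0 0;1 0 0 0;0 0 0 0")

```text
time_s: 5.55
ee_pos: [0.578, -0.0855, 0.0494]
orientation: [3.142, -0.0, 2.311]
wrist_force: [0.0, -0.1, -0.8]
finger_gap: 0.0005
finger_force: 0.0
```

step_arm(increments="1 0 0 0;1 0 0 0;0 0 0 0")

```text
time_s: 5.85
ee_pos: [0.5766, -0.084, 0.0494]
orientation: [-3.142, -0.0, 2.311]
wrist_force: [0.0, 0.4, 0.5]
finger_gap: 0.0006
finger_force: 0.0
```

step_arm(increments="1 0 0 0;1 0 0 0;1 0 0 0;0 0 0 0")

```text
time_s: 6.25
ee_pos: [0.5746, -0.0818, 0.0494]
orientation: [3.142, -0.0, 2.311]
wrist_force: [-0.0, -0.3, -0.7]
finger_gap: 0.0002
finger_force: 0.0
```

step_arm(increments="1 0 0 0;1 0 0 0;0 0 0 0")

```text
time_s: 6.55
ee_pos: [0.5732, -0.0803, 0.0494]
orientation: [-3.142, -0.0, 2.311]
wrist_force: [-1.1, 0.6, -0.0]
finger_gap: -0.0
finger_force: 0.0
```

step_arm(increments="1 0 0 0;1 0 0 0;0 0 0 0")

```text
time_s: 6.85
ee_pos: [0.5719, -0.0789, 0.0494]
orientation: [-3.142, -0.0, 2.311]
wrist_force: [0.2, -0.6, 0.4]
finger_gap: 0.0001
finger_force: 0.0
```

step_arm(increments="1 0 0 0;1 0 0 0;0 0 0 0")

```text
time_s: 7.15
ee_pos: [0.5706, -0.0773, 0.0494]
orientation: [3.142, -0.0, 2.311]
wrist_force: [-0.1, 0.5, 0.6]
finger_gap: -0.0001
finger_force: 0.0
```

No contact yet, although I expected it by now, so I'll look.

Run:
```python
from rig import camera,r
from h import *
c=camera("wrist");a=c["img"]
grips(c,(0,0,560,420));d=camera("scene");np.savez("s2.npz",**d);grips(d,(240,180,350,300))
b=cv2.resize(d["img"][170:290,220:380],(560,420));cv2.imwrite("pics/w2.png",cv2.resize(np.vstack([a,b]),(448,600)))
print(r.observe()["moment"])
```

```text
[ 300    0  260  100 9449] ctr [0.5546 0.0456 0.0787] rect 553 50 127 26 dir [-0.895 -0.446] -153.5 end [0.498  0.0174] ztop 0.082
[  181   203   300    55 14137] ctr [ 0.5784 -0.049   0.0809] rect 581 -50 147 23 dir [-0.736 -0.677] -137.4 end [ 0.5255 -0.0976] ztop 0.084
[273 199  14  35 260] ctr [ 0.5942 -0.0376  0.082 ] rect 591 -48 134 35 dir [-0.739 -0.674] -137.6 end [ 0.5379 -0.0889] ztop 0.085
[305 201  24  39 288] ctr [0.5275 0.0436 0.0789] rect 534 44 156 23 dir [-0.916 -0.4  ] -156.4 end [0.4615 0.0147] ztop 0.084
[262 260  35  25 266] ctr [0.73   0.1065 0.0722] rect 725 106 60 89 dir [-0.495  0.869] 119.6 end [0.7063 0.1482] ztop 0.082
[-0.05357322 -0.02559592  0.05284755]
```

View pics/w2.png

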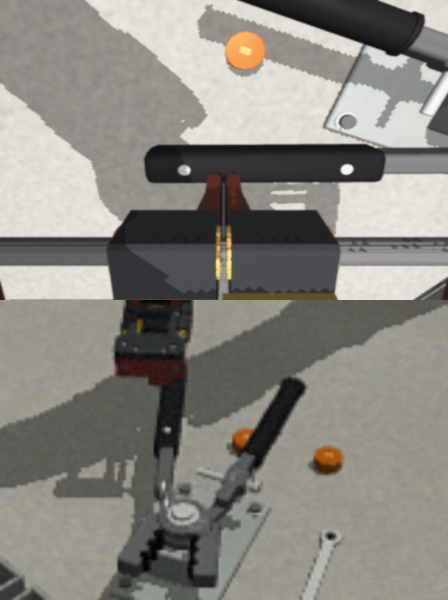

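The fingers (red, around (222,185)) are right at the lever's outer face, near the press point, with nothing else in the way. I'll go on creeping.

step_arm(increments="1 0 0 0;1 0 0 0;0 0 0 0")

```text
time_s: 7.55
ee_pos: [0.5692, -0.0759, 0.0494]
orientation: [-3.142, -0.0, 2.311]
wrist_force: [0.0, -0.2, -0.5]
finger_gap: 0.0003
finger_force: 0.0
```

step_arm(increments="1 0 0 0;1 0 0 0;0 0 0 0")

```text
time_s: 7.85
ee_pos: [0.5679, -0.0744, 0.0494]
orientation: [3.142, -0.0, 2.311]
wrist_force: [-0.3, 0.1, 0.0]
finger_gap: 0.0006
finger_force: 0.0
```

Run:
```python
from rig import camera,r
from h import *
s=r.observe();c=camera("wrist");W=cloud(c);R=np.array([[np.cos(2.311),np.sin(2.311),0],[np.sin(2.311),-np.cos(2.311),0],[0,0,-1]])
T=((W-s["ee_pos"])@R)*1000
grips(c,(100,150,560,420))
for u in(230,268,290,320,340):
    print(u,[(v,*T[v,u].round(0).astype(int)) for v in range(196,300,8)])
b=c["img"][180:330,180:380];cv2.imwrite("pics/w3.png",cv2.resize(b,(800,600),interpolation=cv2.INTER_NEAREST))
```

```text
[  182   210   298    55 13806] ctr [ 0.5787 -0.0482  0.0807] rect 582 -49 149 23 dir [-0.738 -0.675] -137.5 end [ 0.5251 -0.0973] ztop 0.084
230 [(196, np.int64(11), np.int64(-33), np.int64(49)), (204, np.int64(5), np.int64(-34), np.int64(50)), (212, np.int64(20), np.int64(-24), np.int64(-18)), (220, np.int64(19), np.int64(-23), np.int64(-29)), (228, np.int64(15), np.int64(-23), np.int64(-31)), (236, np.int64(13), np.int64(-23), np.int64(-34)), (244, np.int64(8), np.int64(-23), np.int64(-34)), (252, np.int64(4), np.int64(-23), np.int64(-34)), (260, np.int64(-1), np.int64(-23), np.int64(-32)), (268, np.int64(-43), np.int64(-35), np.int64(50)), (276, np.int64(-50), np.int64(-35), np.int64(49)), (284, np.int64(-57), np.int64(-36), np.int64(51)), (292, np.int64(-62), np.int64(-36), np.int64(49))]
268 [(196, np.int64(11), np.int64(-7), np.int64(49)), (204, np.int64(5), np.int64(-7), np.int64(50)), (212, np.int64(20), np.int64(-5), np.int64(-19)), (220, np.int64(19), np.int64(-5), np.int64(-30)), (228, np.int64(16), np.int64(-5), np.int64(-32)), (236, np.int64(12), np.int64(-5), np.int64(
[... 1593 characters left out ...]
, (292, np.int64(-63), np.int64(31), np.int64(51))]
340 [(196, np.int64(11), np.int64(42), np.int64(49)), (204, np.int64(5), np.int64(42), np.int64(49)), (212, np.int64(20), np.int64(31), np.int64(-19)), (220, np.int64(19), np.int64(30), np.int64(-29)), (228, np.int64(16), np.int64(29), np.int64(-32)), (236, np.int64(12), np.int64(29), np.int64(-33)), (244, np.int64(8), np.int64(29), np.int64(-33)), (252, np.int64(4), np.int64(30), np.int64(-33)), (260, np.int64(0), np.int64(30), np.int64(-33)), (268, np.int64(-44), np.int64(45), np.int64(50)), (276, np.int64(-50), np.int64(45), np.int64(50)), (284, np.int64(-56), np.int64(45), np.int64(48)), (292, np.int64(-62), np.int64(45), np.int64(49))]
```

View pics/w3.png

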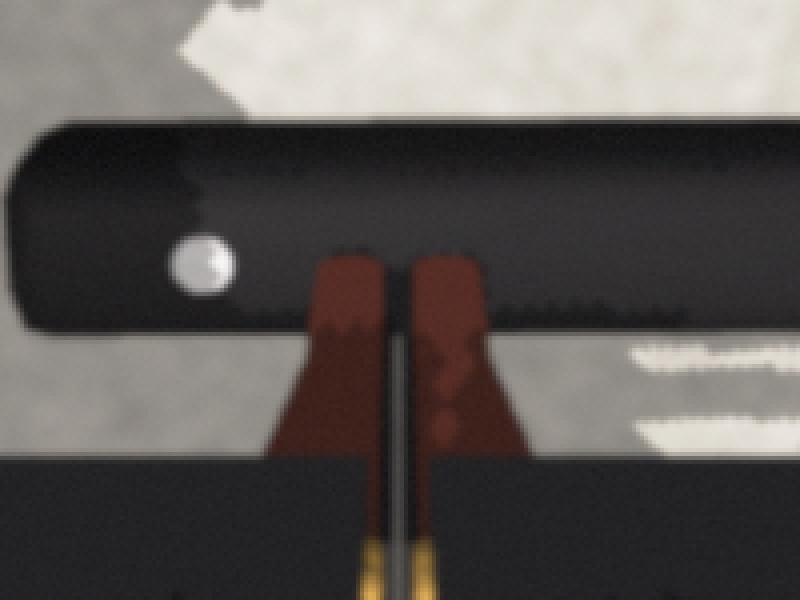

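Run:
```python
from rig import camera,r
from h import *
R=np.array([[np.cos(2.31),np.sin(2.31),0],[np.sin(2.31),-np.cos(2.31),0],[0,0,-1]])
c=dict(np.load("w1.npz"));T=((cloud(c)-[.6256,-.1347,.1832])@R)*1000
for u in(270,290): print(u,[(v,*T[v,u].round(0).astype(int).tolist()) for v in range(236,270,3)])
print("camera centre tool", ((-c["R"].T@c["t"]-[.6256,-.1347,.1832])@R).round(3),"grasp",r.grasp_offset)
d=camera("scene");s=r.observe();D=((cloud(d)-s["ee_pos"])@R)*1000
m=(abs(D[...,0])<25)&(abs(D[...,1])<25)&(D[...,2]>-90)&(D[...,2]<10)
im=d["img"].astype(int);red=m&(im[...,2]>im[...,0]*1.6)
print("red",red.sum(),np.percentile(D[red],[0,5,50,95,100],axis=0).round(0).tolist())
cv2.imwrite("pics/s3.png",cv2.resize(d["img"][150:230,240:340],(750,600),interpolation=cv2.INTER_CUBIC))
```

```text
270 [(236, -69, -10, 184), (239, -72, -10, 184), (242, -75, -10, 182), (245, 11, -4, -41), (248, 10, -4, -44), (251, 11, -4, -48), (254, 11, -3, -51), (257, 11, -3, -54), (260, 10, -3, -56), (263, 10, -3, -60), (266, 10, -3, -63), (269, 11, -3, -66)]
290 [(236, -68, 12, 182), (239, -72, 12, 183), (242, -76, 12, 184), (245, 11, 5, -41), (248, 11, 5, -45), (251, 10, 5, -47), (254, 10, 5, -51), (257, 11, 5, -55), (260, 11, 5, -57), (263, 10, 5, -59), (266, 10, 5, -63), (269, 11, 5, -66)]
camera centre tool [ 0.075  0.001 -0.201] grasp -0.0187
red 29 [[-7.0, -12.0, -54.0], [-7.0, -7.0, -54.0], [4.0, 8.0, -46.0], [13.0, 13.0, -32.0], [20.0, 16.0, -31.0]]
```

View pics/s3.png

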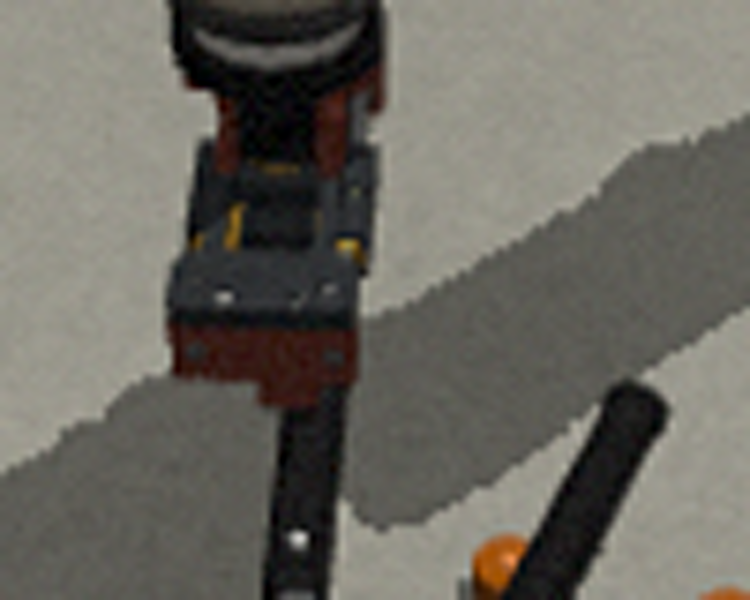

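The fingers haven't touched the lever, because the visible fingertips end about 40 mm short of the stated TCP and are passing just above it. Before re-approaching lower, I'll map the underside of the gripper.

Run:
```python
from rig import camera,r
from h import *
R=np.array([[np.cos(2.31),np.sin(2.31),0],[np.sin(2.31),-np.cos(2.31),0],[0,0,-1]])
s=r.observe()
for n in("scene","top"):
    d=camera(n);D=((cloud(d)-s["ee_pos"])@R)*1000
    m=(abs(D[...,0])<100)&(abs(D[...,1])<130)&(D[...,2]<-38)&(D[...,2]>-300)
    print(n,m.sum())
    if n=="scene":
        for v in range(170,206,2):
            print(v,[tuple(D[v,u].round(0).astype(int).tolist()) for u in range(262,294,4) if m[v,u]])
c=camera("wrist");W=((cloud(c)-s["ee_pos"])@R)*1000
for v in(250,270,290,294,300,320,340,380,410): print(v,[tuple(W[v,u].round(0).astype(int).tolist()) for u in (100,150,200,230,262,300,350,400,500)])
```

```text
scene 1805
170 [(-32, -19, -141), (-17, 12, -167), (-6, 12, -167), (4, 11, -168), (16, 18, -174), (23, -22, -141)]
172 [(-31, -6, -145), (-17, 16, -164), (-6, 16, -164), (4, 9, -159), (15, 14, -164), (24, -12, -143)]
174 [(-30, -2, -142), (-16, 24, -163), (-5, 23, -163), (5, 20, -161), (16, 22, -163), (25, -5, -141)]
176 [(-29, 8, -142), (-16, 28, -160), (-6, 22, -155), (5, 24, -157), (16, 23, -157), (25, 7, -144)]
178 [(-28, 20, -146), (-15, 37, -161), (-7, 17, -144), (4, 15, -143), (17, 39, -163), (26, 15, -144)]
180 [(-28, 24, -142), (-15, 39, -155), (5, 28, -147), (18, 50, -166), (27, 25, -145)]
182 [(-28, 27, -137), (-15, 41, -150), (-6, 26, -137), (5, 25, -137), (18, 52, -160), (27, 27, -140)]
184 [(-22, 68, -165), (-12, 63, -161), (-2, 62, -161), (8, 62, -162), (19, 60, -161), (29, 62, -163)]
186 [(-22, 73, -163), (-12, 72, -162), (-1, 71, -162), (9, 71, -163), (19, 69, -161), (30, 69, -162)]
188 [(-31, 81, -163), (-21, 82, -164), (-11, 80, -163), (-1, 78, -161), (10, 79, -163), (20, 75, -160), (30, 77, -162)]
190 [(-31, 88, -162), (-21, 86, -161), (-10, 89, -163), (0, 86, -16
[... 1297 characters left out ...]
2, -10, -127), (32, -3, -127), (32, 5, -127), (33, 16, -128), (-69, 90, 50), (-69, 164, 49)]
320 [(-86, -135, 49), (32, -26, -134), (32, -15, -135), (32, -9, -135), (32, -3, -135), (32, 5, -135), (32, 15, -135), (32, 25, -135), (-86, 167, 49)]
340 [(27, -37, -134), (32, -23, -141), (32, -14, -142), (33, -8, -143), (32, -3, -141), (32, 4, -142), (33, 13, -142), (32, 23, -141), (28, 46, -135)]
380 [(-142, -142, 50), (25, -23, -143), (24, -14, -142), (25, -9, -143), (25, -3, -143), (24, 4, -143), (25, 14, -143), (25, 23, -143), (-139, 176, 49)]
410 [(-170, -146, 49), (18, -24, -144), (18, -15, -143), (19, -9, -144), (18, -3, -143), (18, 4, -143), (19, 14, -144), (18, 24, -143), (-170, 181, 50)]
```

The whole gripper sits 40 mm higher than the TCP reading implies: the tips are at tool z = -40 and the body at -120. I'll back off 30 mm, go down 40 mm to put the tips near 50 mm, and approach again.

step_arm(increments="-5 0 0 0;-10 0 0 0;-10 0 0 0;-5 0 0 0;0 0 0 0;0 0 5 0;0 0 8 0;0 0 8 0;0 0 8 0;0 0 6 0;0 0 4 0;0 0 0 0;0 0 0 0")

```text
time_s: 9.4
ee_pos: [0.5883, -0.0968, 0.0105]
orientation: [3.142, 0.0, 2.311]
wrist_force: [0.4, 0.0, 0.7]
finger_gap: 0.0005
finger_force: 0.0
```

step_arm(increments="3 0 0 0;3 0 0 0;3 0 0 0;2 0 0 0;1 0 0 0;0 0 0 0;0 0 0 0")

```text
time_s: 10.1
ee_pos: [0.5802, -0.0879, 0.0105]
orientation: [3.141, 0.0, 2.311]
wrist_force: [1.0, -0.0, 0.3]
finger_gap: 0.0006
finger_force: 0.0
```

step_arm(increments="1 0 0 0;1 0 0 0;1 0 0 0;0 0 0 0")

```text
time_s: 10.5
ee_pos: [0.578, -0.0856, 0.0104]
orientation: [-3.142, -0.0, 2.311]
wrist_force: [-0.4, -0.5, 0.2]
finger_gap: 0.0006
finger_force: 0.0
```

step_arm(increments="1 0 0 0;1 0 0 0;0 0 0 0")

```text
time_s: 10.8
ee_pos: [0.5775, -0.0851, 0.0106]
orientation: [3.141, 0.002, 2.31]
wrist_force: [2.5, -4.1, -2.9]
finger_gap: 0.0004
finger_force: 2.6
```

step_arm(increments="1 0 0 0;1 0 0 0;0 0 0 0")

```text
time_s: 11.1
ee_pos: [0.5759, -0.084, 0.0106]
orientation: [3.142, 0.002, 2.309]
wrist_force: [2.6, -3.9, -3.6]
finger_gap: 0.0002
finger_force: 2.6
```

Contact is at about 5 N, directed as expected. Next I follow the arc about the pivot: per degree, +3.5 mm along x and -0.9 mm along y.

step_arm(increments="1.8 -0.4 0 0.5;2.6 -0.6 0 0.75;3.5 -0.9 0 1;3.5 -0.9 0 1;3.5 -0.9 0 1;3.5 -0.9 0 1;3.5 -0.9 0 1;3.5 -0.9 0 1;3.5 -0.9 0 1;3.5 -0.9 0 1;2.6 -0.6 0 0.75;1.8 -0.4 0 0.5;0 0 0 0")

```text
time_s: 12.4
ee_pos: [0.5473, -0.0602, 0.0109]
orientation: [3.14, 0.003, 2.126]
wrist_force: [5.6, -4.0, -4.5]
finger_gap: 0.0003
finger_force: 3.2
```

step_arm(increments="1.8 -0.2 0 0.5;2.6 -0.3 0 0.7;2.6 -0.3 0 0.7;1.8 -0.2 0 0.5;0 0 0 0")

```text
time_s: 12.9
ee_pos: [0.5413, -0.0541, 0.0109]
orientation: [3.141, 0.003, 2.084]
wrist_force: [2.9, -5.8, -2.8]
finger_gap: 0.0002
finger_force: 3.6
```

step_arm(increments="1.8 -0.2 0 0.5;1.8 -0.2 0 0.5;1.8 -0.2 0 0.5;0 0 0 0")

```text
time_s: 13.3
ee_pos: [0.5378, -0.0501, 0.0109]
orientation: [3.141, 0.003, 2.057]
wrist_force: [2.4, -7.2, -1.8]
finger_gap: 0.0007
finger_force: 3.8
```

step_arm(increments="0.9 -0.1 0 0.25;0.9 -0.1 0 0.25;0.9 -0.1 0 0.25;0 0 0 0")

```text
time_s: 13.7
ee_pos: [0.5361, -0.0482, 0.0108]
orientation: [3.141, 0.003, 2.044]
wrist_force: [2.4, -7.7, -0.9]
finger_gap: 0.0006
finger_force: 4.0
```

step_arm(increments="0.9 -0.1 0 0.25;0.9 -0.1 0 0.25;0.9 -0.1 0 0.25;0 0 0 0")

```text
time_s: 14.1
ee_pos: [0.5344, -0.0461, 0.0109]
orientation: [-3.141, 0.003, 2.031]
wrist_force: [2.0, -8.7, -0.6]
finger_gap: 0.0003
finger_force: 4.1
```

step_arm(increments="0.9 -0.1 0 0.25;0.9 -0.1 0 0.25;0 0 0 0")

```text
time_s: 14.4
ee_pos: [0.5332, -0.0448, 0.0108]
orientation: [-3.141, 0.003, 2.022]
wrist_force: [0.4, -9.1, 0.6]
finger_gap: 0.0006
finger_force: 4.2
```

step_arm(increments="0.9 -0.3 0 0.25;0.9 -0.3 0 0.25;0 0 0 0")

```text
time_s: 14.7
ee_pos: [0.5321, -0.0433, 0.0108]
orientation: [-3.141, 0.003, 2.013]
wrist_force: [1.9, -9.0, 0.4]
finger_gap: 0.0004
finger_force: 4.2
```

step_arm(increments="0.9 -0.3 0 0.25;0.9 -0.3 0 0.25;0 0 0 0")

```text
time_s: 15.0
ee_pos: [0.5309, -0.0419, 0.0109]
orientation: [3.141, 0.003, 2.004]
wrist_force: [1.7, -8.5, -1.4]
finger_gap: 0.0003
finger_force: 4.2
```

step_arm(increments="0.9 -0.2 0 0.25;0.9 -0.2 0 0.25;0 0 0 0")

```text
time_s: 15.3
ee_pos: [0.5298, -0.0404, 0.0109]
orientation: [3.141, 0.003, 1.996]
wrist_force: [1.7, -7.9, -0.8]
finger_gap: 0.0003
finger_force: 4.2
```

step_arm(increments="0.9 -0.2 0 0.25;0.9 -0.2 0 0.25;0 0 0 0")

```text
time_s: 15.6
ee_pos: [0.5294, -0.04, 0.0109]
orientation: [3.141, 0.005, 1.986]
wrist_force: [3.6, -11.8, -4.5]
finger_gap: 0.0004
finger_force: 5.9
```

step_arm(increments="0.9 -0.2 0 0.25;0.9 -0.2 0 0.25;0 0 0 0")

```text
time_s: 15.9
ee_pos: [0.5292, -0.0397, 0.011]
orientation: [3.139, 0.007, 1.977]
wrist_force: [6.0, -14.5, -5.6]
finger_gap: 0.0004
finger_force: 7.7
```

The lever has stopped moving and the force has risen to about 15.7 N along the push. That fits being on the stop at roughly 0.32 rad. I'll check that it holds.

step_arm(increments="0 0 0 0;0 0 0 0;0 0 0 0;0 0 0 0;0 0 0 0")

```text
time_s: 16.4
ee_pos: [0.5292, -0.0397, 0.011]
orientation: [3.139, 0.007, 1.977]
wrist_force: [6.3, -13.7, -4.7]
finger_gap: 0.0003
finger_force: 7.7
```

Run:
```python
from rig import camera,r
from h import *
c=camera("wrist");d=camera("scene");grips(c,(0,0,560,420))
b=cv2.resize(d["img"][170:290,220:380],(560,420),interpolation=cv2.INTER_CUBIC);cv2.imwrite("pics/w4.png",cv2.resize(np.vstack([c["img"],b]),(400,600)))
for _ in range(3):
    camera("top");print(r.observe()["wrist_force"].round(1))
```

```text
[  152    68   392    75 21429] ctr [0.5261 0.0386 0.0797] rect 522 36 130 26 dir [-0.918 -0.397] -156.6 end [0.4619 0.0108] ztop 0.082
[  153   201   387   104 24057] ctr [ 0.5413 -0.0053  0.0809] rect 546 -9 147 28 dir [-0.913 -0.408] -155.9 end [ 0.4766 -0.0342] ztop 0.084
[  6.3 -13.7  -5.5]
[  6.7 -14.1  -6. ]
[  4.9 -14.   -5.3]
```

View pics/w4.png

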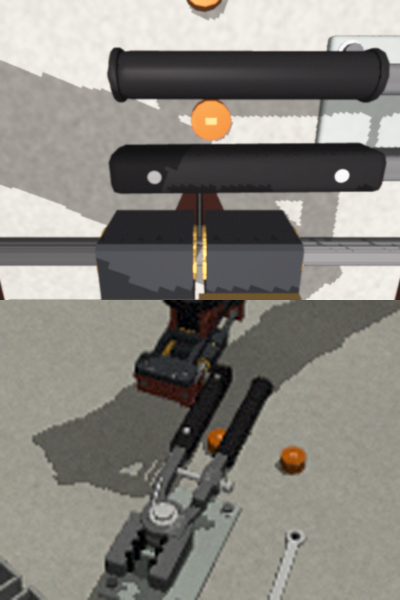

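The wrist view shows the lever (110–385, 145–192) nearly parallel to the fixed handle, with a clear gap. The fingers are on its outer face only, 46 mm from the free end. The puck hasn't been touched, and the force holds steady at about 15 N. Handing in now.

```bash
python3 -c "
from rig import r
print(r.close_job())"
```

```text
the job is handed in; nothing more can be done
None
```

I pushed the lever in against the stop screw, at about 0.32 rad, and handed the job in with it held there at about 15 N from the outer side; nothing else on the bench was touched.

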